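# Thread a hook carrier into the utensil rail and hang the dipper up to drip

### The arm

A 6-joint arm with a two-finger parallel gripper is mounted at the origin on a cart in front of the work surface, level with it; the furniture and walls round the work are solid. World frame = base frame: x ahead of the robot, y to its left, z up, the work surface at z = 0. Lengths are in m, angles in rad, forces in N, time in s.
With the tool pointing down it reaches from about 0.3 to 0.825 m from the base axis. Payload 5.4 kg.
Tool frame: the origin (TCP) lies at the very end of the fingers, on their centre line; the grasp point (between the pads) lies 19 mm behind it; z points along the fingers, y is the line along which they close (so a half turn about z gives the same grasp; the last joint's range is limited). The gripper opens to 92 mm and grips with 3 to 60 N. Pads are 20 mm wide; open, the fingers measure 128 mm over their backs; the gripper's body (75 mm by 189 mm) begins 69 mm behind the grasp point.
Start: joints at [-1.372, 0.158, 1.597, -0, 1.386, -0.21], TCP at [0.229, -0.528, 0.215] pointing down, gripper open.
Joint ranges: [-2.91, 2.91], [-0.94, 2.29], [0.18, 2.7], [-1.29, 4.43], [0.17, 2.64], [-3, 3]. Speed limits (rad/s): [2.57, 2.57, 3.14, 3.14, 3.14, 3.14].

### API

Orientations are given as a rotation vector (axis times angle).
In Python, from workcell import bot gives the robot as it stands. Calls block until the motion is done:
- bot.goto(position, orientation): joint-space move of the TCP to a pose.
- bot.line_to(position, rot=None, max_speed=0.15): straight line of the TCP; rot=None keeps the orientation; max_speed is the mean speed in m/s.
- bot.set_joints(angles): joint-space move.
- bot.set_gripper(opening, newtons=None): opening from 0.0 (shut) to 1.0 (fully open); newtons is the grip in N (None keeps the last); returns when the fingers have stopped.
- bot.hold(seconds).
- bot.inverse_kinematics(position, orientation): joint angles nearest the present ones, or None.
- bot.read_camera(name): name is "side" or "top" or "wrist"; returns a dict with "pixels" (384x512x3 uint8, blue, green, red), "fx", "fy", "cx", "cy" (pixels), "R" (3x3) and "t" (3): a world point X has camera coordinates R X + t. Camera axes: x right, y down, z forward; pixel columns grow to the right and rows downward; lengths in m; the calibration is good to about 2 mm. A picture is of the moment at which its call begins. There is no depth.
A pose or a line that the arm cannot do raises bot.MotionError and nothing moves.
- bot.job_done(): hands the job in; it is judged then, once.
Readings, each from a call of its own:
- bot.current_clock(): time.
- bot.current_joints(): joint angles.
- bot.current_joint_vel(): joint speeds.
- bot.current_effort(): joint torques, N m.
- bot.current_ee_pos(): TCP position.
- bot.current_tool_rot(): TCP orientation.
- bot.current_contact_force(): force on the tool from outside, world axes, zero at the start.
- bot.current_ft_torque(): the same for the moment, N m.
- bot.current_opening(): opening from 0.0 (shut) to 1.0 (fully open).
- bot.current_grip_force(): force on a finger pad.
Only numpy, scipy, OpenCV 4.12 (cv2) and the standard library are available. Lean on these libraries where they do the work, as an engineer would, in place of code of your own. Each camera call takes 0.05 s, during which the arm holds its last target. There are 200 camera calls.

### The job

Take the loose hook carrier, thread its roller head into the rack's slotted rail through the open right-hand end, slide it along until its hook is in line with the middle of the blue spoon rest below, and let go. Then hang the rinsed dipper on it to drip, handle hook over the carrier's lip, easing it down rather than dropping it, so that it hangs still with its cup over the spoon rest. Do not shove the spoon rest away or knock over the espresso cup.

Things in the scene. Friction and masses are not known exactly. Their poses are not given: they have to be found in the camera images.
- rack: Fixed utensil rack, placed and turned anew each time: wooden base 8 mm thick, 155 mm (x) by 250 mm (y), aluminium rail across it on two posts behind the rail. Origin: worktop height, 16.5 mm in front (-x) of the rail's mid-plane, half-way along the rail. +y along the rail to its closed, black-capped end; +x to the back. The base reaches from x = -98 to 57 mm.
- rail_mouth (a point): Centre of the hollow of the rail at its open right-hand (-y) end, 178 mm above the worktop; axes as the rack's. Rail 280 mm long, 22 mm deep, 44 mm high (top 22 mm above this point), walls 3 mm; hollow 16 mm deep, 38 mm high; a slot 14 mm high midway up its front. A like carrier with a small dipper is fixed 253 mm from this end; its tab ends 67 mm above this point, its dipper below the slot.
- carrier_tab (a point): Loose steel hook carrier, 126 mm high, 40 mm wide, 130 g, standing upright on its foot. This point: middle of its black finger tab, where to grasp it, 108 mm above its underside; tab 24 mm wide (y), 10 mm thick (x), 46 mm high, its top 18 mm above this point. +x to the roller head (back), -x to the hook lip (front), z up. In the rail its axes match the rack's and the tab is above the rail's top.
- carrier_head (a point): Centre of the carrier's black twin-roller head, 16.5 mm behind (+x) and 50 mm below carrier_tab: 12 mm thick (x), 34 mm high, 50 mm long (y) with round ends, so 2 mm of play all round in the rail's hollow. A neck 9 mm high joins it to the plate through the slot. Let go in the rail, the carrier sinks 2 mm and leans up to about 0.12 rad.
- carrier_lip (a point): Middle of the top edge of the carrier's hook lip, 19 mm in front (-x) of and 74 mm below carrier_tab, 34 mm above its underside. Lip 5 mm thick (x), 40 mm wide (y); behind it a gully 14 mm wide and 26 mm deep, then the plate.
- dipper_grip (a point): Loose steel dipper, 180 mm high, 110 to 180 g, standing upright on its cup. This point: centre of its black handle grip, where to grasp it, 149 mm above its underside; grip 16 mm wide (y), 11 mm thick (x), 70 mm high, ends 35 mm above this point. z up; the cup is on the -x side of the handle, the hook on its +x side (back).
- dipper_hook (a point): Middle of the underside of the bend of the hook on the dipper's handle, 7.5 mm behind (+x) and 57 mm below dipper_grip. A strip 14 mm wide (y), 4 mm thick, leaves the handle's back and turns down; 11 mm open between handle and down-turned tip, which reaches 14 mm below this point. Hung up, this point lies on carrier_lip, hook and lip facing as the rack does.
- dipper_cup (a point): Centre of the dipper's cup, 28.5 mm in front (-x) of the handle's middle, 24 mm above its underside; cup 54 mm across, 48 mm high. Hung up and let go, the dipper leans back (up to about 0.35 rad) until its handle rests against the lip.
- rest_centre (a point): Centre of the blue pear-shaped spoon rest, 80 x 124 x 16 mm, loose on the rack's base in front of the rail, at half its height; its x axis runs along the rail (roughly the rack's +y), its y axis roughly to the front.
- espresso_cup: Small white espresso cup with a handle, 62 x 83 x 50 mm, behind the rack; origin at the centre of its underside, z up.
Things that resemble listed ones, but are neither listed nor needed, are in the scene too. What is shaped like the part that bears carrier_tab but orange is not meant.

How it is judged:
On the way:
1. the carrier's head is in the rail, its lip within 25 mm (along the rail) of the middle of the spoon rest, and the gripper has let go of it (x of carrier_head in the frame of rail_mouth between -0.006 and 0.006 m and z of carrier_head in the frame of rail_mouth between -0.006 and 0.006 m and y of carrier_head in the frame of rail_mouth above 0.03 m and x of carrier_lip in the frame of rest_centre between -0.025 and 0.025 m and contact force between the fingers and carrier below 0.1 N), for 0.2 s.
At the end, for the whole second after the job is handed in: Carrier head in the rail, lip within 25 mm of the spoon rest's middle along the rail; dipper's hook down on the lip (8 mm across it, 20 mm along it), dipper leaning under 0.45 rad, its cup's centre within 40 mm horizontally of the spoon rest's centre; dipper and carrier at rest (x of carrier_head in the frame of rail_mouth between -0.006 and 0.006 m and z of carrier_head in the frame of rail_mouth between -0.006 and 0.006 m and x of carrier_lip in the frame of rest_centre between -0.025 and 0.025 m and x of dipper_hook in the frame of carrier_lip between -0.008 and 0.008 m and y of dipper_hook in the frame of carrier_lip between -0.02 and 0.02 m and z of dipper_hook in the frame of carrier_lip between -0.004 and 0.005 m and angle between dipper_cup's own z axis and vertical below 0.45 rad and horizontal distance between dipper_cup and rest_centre below 0.04 m and linear speed of each of dipper, carrier below 0.03 m/s); the robot touches nothing.
It fails at once if the spoon rest is shoved more than 20 mm (distance of rest_centre from where it was at the start of the episode above 0.02 m).
It fails at once if the espresso cup is knocked over (angle between espresso_cup's own z axis and vertical above 0.5 rad).
It fails at once if the dipper is dropped (faster than 0.5 m/s with no finger on it) (linear speed of dipper above 0.5 m/s and contact force between the fingers and dipper below 0.05 N).
It also fails if it takes over 72 s, if anything falls off the work surface, if the arm or the gripper's body presses on something with over 40 N, if the wrist force passes 120 N, or if a joint passes its speed limit or range.

## Working session

There is one attempt and no reset: what is moved stays moved. The work goes in short steps, each a Python script; the robot and the scene stay as the last script left them, time stands still between calls to the robot, and variables do not carry over. Pictures are saved under pics/ and viewed, at most 10 in all, crops included, and the job is handed in when it is done.

```bash
ls; mkdir -p pics; python3 - <<'E'
from workcell import bot
import cv2,numpy as np,pickle
d={}
for n in("side","top","wrist"):
    c=bot.read_camera(n);d[n]=c;cv2.imwrite(f"pics/{n}0.png",c["pixels"])
    print(n,c["fx"],c["cx"],c["cy"],np.round(c["R"],3).tolist(),np.round(c["t"],3))
    print(np.round(-np.array(c["R"]).T@c["t"],3))
pickle.dump(d,open("c0.pkl","wb"))
cv2.imwrite("pics/a.png",cv2.resize(d["side"]["pixels"],(800,600),interpolation=cv2.INTER_CUBIC))
cv2.imwrite("pics/b.png",cv2.resize(d["top"]["pixels"],(800,600),interpolation=cv2.INTER_CUBIC))
E
```

```text
pics
side 415.0771065734403 259.5263852570413 189.43728809204447 [[1.0, 0.008, -0.004], [0.002, -0.652, -0.758], [-0.009, 0.758, -0.652]] [-0.527  0.106  1.069]
[ 0.536 -0.737  0.775]
top 426.9309372272379 259.9706144187958 190.62359507604947 [[-0.022, -1.0, 0.0], [-0.998, 0.022, -0.056], [0.056, -0.001, -0.998]] [-0.     0.536  1.087]
[ 0.475 -0.01   1.115]
wrist 331.3685957158342 260.2114549790958 195.61629668545723 [[0.397, -0.918, -0.002], [-0.887, -0.384, 0.258], [-0.237, -0.101, -0.966]] [-0.574 -0.029  0.391]
[ 0.295 -0.499  0.384]
```

View pics/a.png

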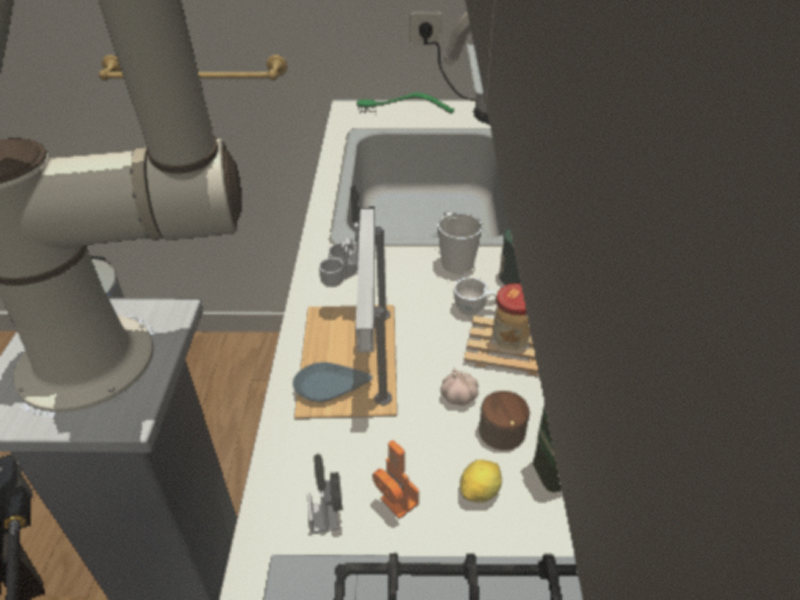

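View pics/b.png

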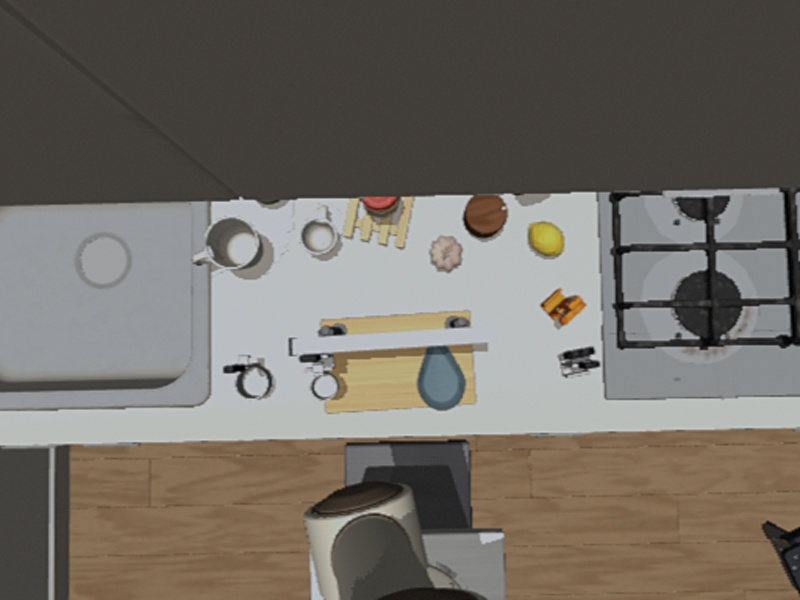

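The side view shows the carrier at about (325,490), with its tab at (320,470) and its head at (335,490), and an orange decoy at (395,485). The loose dipper is at (340,255), behind the rail's far end. In the top view the carrier is at (578,362), the dipper at (250,375), the rest at (441,378), and the rail runs from (290,347) to (488,340), open on the right. Next I'll look more closely with the wrist camera.

```bash
cat > h.py <<'E'
from workcell import bot
import cv2,numpy as np
from scipy.spatial.transform import Rotation as Ro
def down(yaw):
    "tool z down, tool y at angle yaw from world x"
    y=np.array([np.cos(yaw),np.sin(yaw),0]);z=np.array([0,0,-1.]);x=np.cross(y,z)
    return Ro.from_matrix(np.c_[x,y,z]).as_rotvec()
def ray(c,p):
    R=np.array(c["R"]);o=-R.T@np.array(c["t"])
    d=R.T@np.array([(p[0]-c["cx"])/c["fx"],(p[1]-c["cy"])/c["fy"],1]);return o,d/np.linalg.norm(d)
def plane(c,p,z):
    o,d=ray(c,p);return o+d*(z-o[2])/d[2]
def tri(*cp):
    A=np.zeros((3,3));b=np.zeros(3);L=[ray(c,p) for c,p in cp]
    for o,d in L:
        M=np.eye(3)-np.outer(d,d);A+=M;b+=M@o
    X=np.linalg.solve(A,b)
    return X,max(np.linalg.norm((np.eye(3)-np.outer(d,d))@(X-o)) for o,d in L)
def proj(c,X):
    q=np.array(c["R"])@X+c["t"];return np.array([c["fx"]*q[0]/q[2]+c["cx"],c["fy"]*q[1]/q[2]+c["cy"]])
E
python3 - <<'E'
from h import *
import pickle
d=pickle.load(open("c0.pkl","rb"));c=d["top"];hsv=cv2.cvtColor(c["pixels"],cv2.COLOR_BGR2HSV)
def blobs(m,z,n):
    cs,_=cv2.findContours(m,cv2.RETR_EXTERNAL,cv2.CHAIN_APPROX_NONE)
    for k in sorted(cs,key=cv2.contourArea)[-2:]:
        r=cv2.minAreaRect(k);print(n,cv2.contourArea(k),[np.round(plane(c,p,z)[:2],3).tolist() for p in cv2.boxPoints(r)],np.round(plane(c,r[0],z),3))
blobs(cv2.inRange(hsv,(90,60,40),(115,255,200))[:300],.008,"rest")
blobs(cv2.inRange(hsv,(10,60,120),(30,255,255))[190:275]*1,.0,"wood?") if 0 else None
m=cv2.inRange(hsv,(10,60,120),(30,255,255));m[:195]=0;m[270:]=0;m[:,:200]=0;m[:,310:]=0
blobs(m,.008,"wood")
T=Ro.from_rotvec(bot.current_tool_rot()).as_matrix();w=d["wrist"]
o=-w["R"].T@w["t"];print("camera in tool",np.round(T.T@(o-bot.current_ee_pos()),3));print(np.round(T,2).tolist())
P=np.array([.434,-.268,.27])
for y in(0,np.pi/2,-np.pi/2,np.pi):
    for q in(P,[.41,.22,.3]):print(y,np.round(bot.inverse_kinematics(q,down(y)),2) if bot.inverse_kinematics(q,down(y)) is not None else None)
E
```

```text
rest 0.0 [[0.506, -0.273], [0.506, -0.273], [0.506, -0.273], [0.506, -0.273]] [ 0.506 -0.273  0.008]
rest 812.0 [[0.455, -0.031], [0.453, -0.103], [0.353, -0.101], [0.355, -0.028]] [ 0.404 -0.066  0.008]
wood 667.0 [[0.503, 0.132], [0.514, -0.115], [0.487, -0.116], [0.477, 0.131]] [0.495 0.008 0.008]
wood 2017.0 [[0.448, 0.13], [0.455, -0.041], [0.357, -0.045], [0.351, 0.125]] [0.402 0.042 0.008]
camera in tool [ 0.072 -0.    -0.17 ]
[[0.92, 0.4, -0.0], [0.4, -0.92, 0.0], [0.0, -0.0, -1.0]]
0 [-0.79 -0.05  1.7  -0.    1.49 -0.79]
0 [ 0.23 -0.18  1.76 -0.    1.56  0.23]
1.5707963267948966 [-0.79 -0.05  1.7   0.    1.49 -2.36]
1.5707963267948966 [ 0.23 -0.18  1.76 -0.    1.56 -1.34]
-1.5707963267948966 [-0.79 -0.05  1.7  -0.    1.49  0.78]
-1.5707963267948966 [ 0.23 -0.18  1.76 -0.    1.56  1.8 ]
3.141592653589793 [-0.79 -0.05  1.7   0.    1.49  2.35]
3.141592653589793 [ 0.23 -0.18  1.76  0.    1.56 -2.91]
```

```bash
python3 - <<'E'
from h import *
import pickle
r=down(0);W=[]
bot.goto([.44,-.33,.29],r)
for y in(-.33,-.25,-.17,-.08):
    if y>-.33: bot.line_to([.44,y,.29+(.03 if y>-.2 else 0)],max_speed=.2)
    bot.hold(.15);W.append(bot.read_camera("wrist"))
pickle.dump(W,open("w1.pkl","wb"));print(bot.current_clock())
X=np.array([.434,-.268,.08]);M=np.array([.474,-.128,.19])
def crop(c,P):
    p=proj(c,P).astype(int);x=np.clip(p[0]-100,0,312);y=np.clip(p[1]-100,0,184);print(p,x,y)
    return cv2.resize(c["pixels"][y:y+200,x:x+200],(400,400),interpolation=cv2.INTER_CUBIC)
cv2.imwrite("pics/c.png",np.hstack([crop(W[0],X),crop(W[1],X)]))
cv2.imwrite("pics/d.png",np.hstack([crop(W[2],M),crop(W[3],M)]))
E
```

```text
3.825
[256 116] 156 16
[255 185] 155 85
[299 141] 199 41
[295 234] 195 134
```

View pics/c.png

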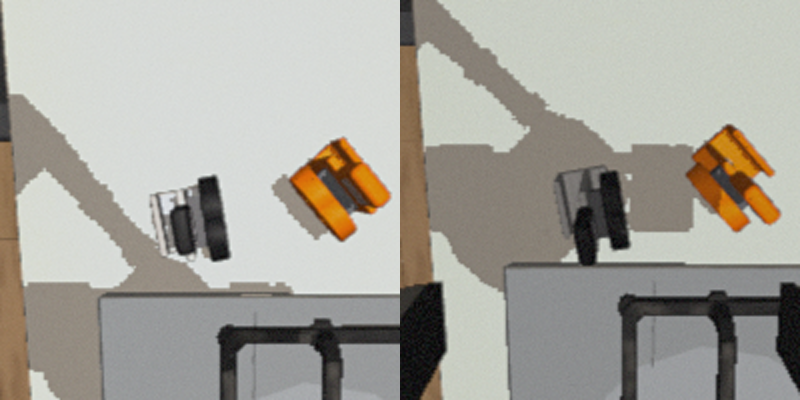

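View pics/d.png

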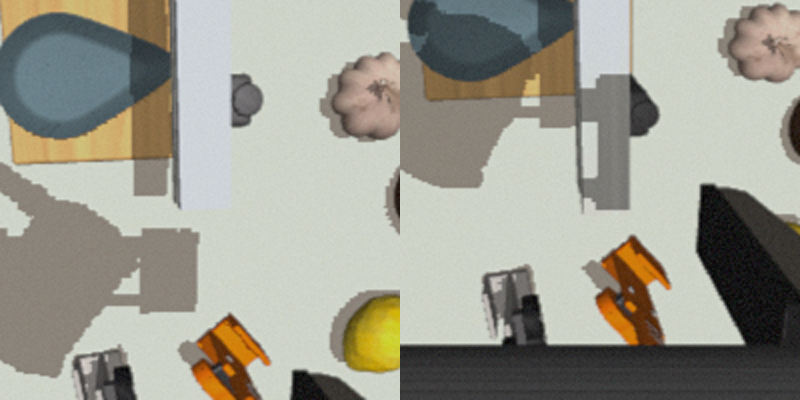

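```bash
python3 - <<'E'
from h import *
import pickle
W=pickle.load(open("w1.pkl","rb"));np.set_printoptions(precision=4,suppress=True)
f=lambda o,p,k=0:(o[0]+(p[0]-k)/2,o[1]+p[1]/2)
a,b=(156,16),(155,85);c,d=(199,41),(195,134)
for n,p,q in(("tab -y edge",(184,252),(588,265)),("head -y end",(219,260),(625,248)),("head +y end",(208,177),(610,171))):
    print(n,*tri((W[0],f(a,p)),(W[1],f(b,q,400))))
print("tab top ctr z.126",plane(W[0],f(a,(182,229)),.126))
for n,p,q in(("rail back end",(231,208),(630,210)),("rail front end",(180,208),(583,210))):
    print(n,*tri((W[2],f(c,p)),(W[3],f(d,q,400))))
for i,(o,k,p) in enumerate(((a,0,((219,260),(208,177))),(b,400,((625,248),(610,171))))):
    P=[plane(W[i],f(o,x,k),.075) for x in p];v=P[1]-P[0];print("head",P,np.arctan2(-v[0],v[1]),(P[0]+P[1])/2)
# masks
for i in(0,1):
    g=W[i]["pixels"].max(2);m=(g<75).astype(np.uint8)*255;o=(a,b)[i]
    n,l,s,ce=cv2.connectedComponentsWithStats(m)
    for j in range(1,n):
        if 60<s[j,4]<3000 and 200<ce[j][0]<300 and 90<ce[j][1]<225:print(i,s[j],ce[j],cv2.minAreaRect(np.argwhere(l==j)[:,::-1].astype(np.float32)))
# rail edges: top face edges in views 2,3 at several rows -> yaw with z=.2
for i,rows in((2,range(50,140,10)),(3,range(205,235,5))):
    g=cv2.cvtColor(W[i]["pixels"],cv2.COLOR_BGR2GRAY).astype(float)
    for r in rows:
        s=np.diff(g[r,270:330]);L=[270+k for k in np.argsort(-abs(s))[:4]];print(i,r,sorted((int(k),int(s[k-270])) for k in L))
for cc,col in((2,305),(3,300)):
    g=cv2.cvtColor(W[cc]["pixels"],cv2.COLOR_BGR2GRAY);print(g[135 if cc==2 else 230:][:20,col])
E
```

```text
tab -y edge [ 0.4269 -0.2918  0.1268] 0.000438653554500284
head -y end [ 0.4466 -0.3033  0.0598] 0.001751129092237789
head +y end [ 0.4387 -0.2551  0.0525] 0.0002890265680605427
tab top ctr z.126 [ 0.4256 -0.2806  0.126 ]
rail back end [ 0.4872 -0.1308  0.1943] 8.199971259228433e-05
rail front end [ 0.4646 -0.1308  0.1943] 4.097799448560392e-05
head [array([ 0.4447, -0.3016,  0.075 ]), array([ 0.4384, -0.2553,  0.075 ])] 0.1335443122288304 [ 0.4415 -0.2785  0.075 ]
head [array([ 0.448 , -0.2985,  0.075 ]), array([ 0.439 , -0.2509,  0.075 ])] 0.18771374218776407 [ 0.4435 -0.2747  0.075 ]
0 [255 104  15  42 391] [261.9923 124.8593] ((261.8243408203125, 124.94593811035156), (41.26414108276367, 9.863938331604004), 80.53767395019531)
0 [241 118  13  25 231] [246.961  130.4242] ((246.9040069580078, 130.4720001220703), (23.791763305664062, 10.375356674194336), 79.69515228271484)
1 [233 170  36  48 899] [253.6596 192.9399] ((252.62551879882812, 192.32723999023438), (47.713829040527344, 30.156991958618164), 76.60750579833984)
2 50 [(283, -27), (284, 24), (286, 57), (287, 45)]
2 60 [(281, 27),
[... 182 characters left out ...]
 -81)]
2 100 [(287, 56), (314, -57), (323, 61), (324, 63)]
2 110 [(283, -12), (285, 21), (287, 47), (288, 63)]
2 120 [(282, 37), (284, -54), (287, 46), (288, 71)]
2 130 [(282, 48), (284, -67), (285, -35), (288, 71)]
3 205 [(282, -79), (285, 72), (293, -63), (309, 46)]
3 210 [(282, -60), (285, 62), (293, -60), (309, 42)]
3 215 [(282, -61), (285, 66), (293, -62), (309, 44)]
3 220 [(282, -46), (283, -59), (285, 53), (293, -62)]
3 225 [(282, -45), (283, -66), (308, 24), (309, 47)]
3 230 [(283, -31), (284, -50), (286, 28), (309, 48)]
[210 210 210 213 210 212 210 208 209 212 209 206 208 210 209 208 210 209
 210 210]
[123 120 123 121 120 121 120 119 129 197 204 206 211 207 207 208 208 208
 208 209]
```

The crops show the carrier standing with a yaw of about +0.17. Its tab top is at roughly (0.425, -0.280, 0.126) and its head is on the +x side. The rail's open end is at about (0.476, -0.131). Now I'll grasp the carrier and fit the rail's direction from the top view.

```bash
python3 - <<'E'
from h import *
import pickle
np.set_printoptions(precision=4,suppress=True)
W=pickle.load(open("w1.pkl","rb"));c=pickle.load(open("c0.pkl","rb"))["top"]
g=cv2.GaussianBlur(cv2.cvtColor(c["pixels"],cv2.COLOR_BGR2GRAY),(3,1),0).astype(float)
up=[];lo=[]
for col in range(195,308,3):
    s=np.diff(g[205:235,col]);i=np.argmax(s[:17]);j=10+np.argmin(s[10:26])
    up.append(plane(c,(col,205.5+i),.2));lo.append(plane(c,(col,205.5+j),.2))
for n,P in(("back",up),("front",lo)):
    P=np.array(P);k=np.ones(len(P),bool)
    for _ in range(4):
        f=np.polyfit(P[k,1],P[k,0],1);k=abs(np.polyval(f,P[:,1])-P[:,0])<.003
    print("top",n,"yaw",np.arctan(-f[0]),"x at y=-.131:",np.polyval(f,-.131),k.sum())
w=W[2];gg=cv2.cvtColor(w["pixels"],cv2.COLOR_BGR2GRAY).astype(float)
E=[]
for r in range(20,142,4):
    s=np.diff(gg[r,284:294]).clip(0);E.append(plane(w,(284.5+(s*np.arange(9)).sum()/s.sum(),r),.2))
E=np.array(E);f=np.polyfit(E[:,1],E[:,0],1);print("wrist front yaw",np.arctan(-f[0]),np.polyval(f,-.131),np.ptp(E[:,1]))
r=down(.17);q=np.array([.425,-.280,0])
bot.set_gripper(.5,25)
bot.goto(q+[0,0,.2],r);bot.line_to(q+[0,0,.089],max_speed=.12)
bot.set_gripper(0,25);bot.hold(.1)
print(bot.current_opening()*92,bot.current_grip_force(),bot.current_contact_force(),bot.current_clock())
bot.line_to(q+[0,0,.214],max_speed=.15)
print(bot.current_contact_force(),bot.current_opening()*92,bot.current_clock())
E
```

```text
top back yaw 0.03666213114424213 x at y=-.131: 0.4854008748137134 35
top front yaw 0.042924316368903 x at y=-.131: 0.46361402242116145 38
wrist front yaw 0.03958670342040839 0.46384602389103435 0.09426724526246055
9.975334334172373 24.999985992908478 [-0.3671  0.8264  0.0832] 7.3667
[ 0.3329 -0.5733 -1.2263] 9.922596807162709 8.35
```

```bash
cat >> h.py <<'E'
YAW=.04;M=np.array([.4746,-.131,.178])
ex=np.array([np.cos(YAW),np.sin(YAW),0]);ey=np.array([-np.sin(YAW),np.cos(YAW),0])
def carr(s,dx=0,dz=0): return M+(-.0165+dx)*ex+s*ey+np.array([0,0,.031+dz])
E
python3 - <<'E'
from h import *
import pickle
bot.line_to(carr(-.06),down(YAW),max_speed=.15);bot.hold(.2)
w=bot.read_camera("wrist");s=bot.read_camera("side");pickle.dump((w,s),open("w2.pkl","wb"))
for c in(w,s):
    for n,X in(("head",M-.06*ey),("mouth",M),("mouthtop",M+[0,0,.022]+0*ey)):print(n,np.round(proj(c,X),1))
p=proj(s,M).astype(int)
a=cv2.resize(s["pixels"][p[1]-40:p[1]+50,p[0]-45:p[0]+45],(400,400),interpolation=cv2.INTER_CUBIC)
p2=proj(w,M+[0,0,.022]).astype(int);x,y=p2[0]-100,max(p2[1]-100,0)
b=cv2.resize(w["pixels"][y:y+200,x:x+200],(400,400),interpolation=cv2.INTER_CUBIC)
print("side origin",p-[45,40],400/90,"wrist",x,y,2)
cv2.imwrite("pics/e.png",np.hstack([a,b]));print(bot.current_clock())
E
```

```text
head [286.8 222.5]
mouth [288.7 127.4]
mouthtop [292.1 129.9]
head [232.7 239.1]
mouth [233.3 217.4]
mouthtop [232.8 209.6]
side origin [188 177] 4.444444444444445 wrist 192 29 2
9.4333
```

View pics/e.png

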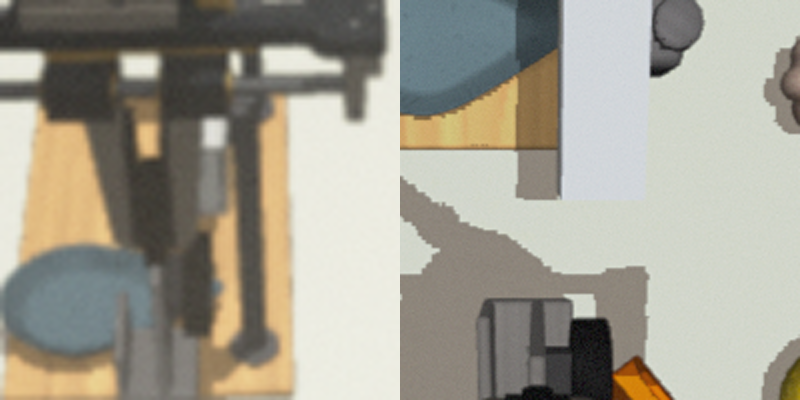

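The wrist crop shows the rail end centred about 1 mm further +x than I modelled, with the head's end about 0.4 mm to −x. Heights agree in the side view. I'll shift by +1.2 mm and insert while watching the force.

```bash
python3 - <<'E'
from h import *
dx=.0012
bot.line_to(carr(-.045,dx),down(YAW),max_speed=.05);bot.hold(.2)
f0=np.array(bot.current_contact_force());print(f0)
s=-.045
while s<.0675:
    s=min(s+.0075,.068);bot.line_to(carr(s,dx),down(YAW),max_speed=.04)
    f=np.array(bot.current_contact_force())-f0
    print(round(s,4),np.round(f,1))
    if np.linalg.norm(f)>8:break
print(bot.current_clock(),bot.current_opening()*92)
E
```

```text
[-0.83183167 -0.0892612  -1.25504264]
-0.0375 [ 1.1  0.7 -0.7]
-0.03 [ 1.  -0.4  0.3]
-0.0225 [ 0.7  0.2 -0.6]
-0.015 [1.  0.2 0.4]
-0.0075 [ 1.7  0.7 -0.1]
0.0 [ 0.2  0.5 -0.4]
0.0075 [ 0.4  0.3 -0.2]
0.015 [1.9 0.3 0.3]
0.0225 [ 1.3  0.  -0.1]
0.03 [ 1.2 -0.3 -0.3]
0.0375 [0.8 1.  0.6]
0.045 [ 0.7 -0.4 -0.6]
0.0525 [1.3 0.5 0.6]
0.06 [0.2 0.2 0.4]
0.0675 [ 1.3 -0.9  0.4]
15.0833 9.86941866412202
```

```bash
python3 - <<'E'
from h import *
import pickle
f0=np.array(bot.current_contact_force())
for k in(1,2,3):
    bot.line_to(carr(.0675,.0012,-.001*k),max_speed=.02);f=np.array(bot.current_contact_force())-f0;print(k,np.round(f,1))
    if f[2]>3:break
bot.set_gripper(.4);bot.hold(.5);print(bot.current_grip_force(),bot.current_contact_force())
bot.line_to(carr(.0675,.0012,.12),max_speed=.25);bot.hold(.1)
w0=bot.read_camera("wrist");S=bot.read_camera("side")
r=down(np.pi/2);V=[]
bot.goto([.38,.22,.34],r)
for x in(.38,.46):
    bot.line_to([x,.22,.34],max_speed=.2) if x>.4 else 0
    bot.hold(.1);V.append(bot.read_camera("wrist"))
pickle.dump((w0,S,V),open("w3.pkl","wb"));print(bot.current_clock())
def crop(c,P,n=200):
    p=proj(c,P).astype(int);x=int(np.clip(p[0]-n//2,0,512-n));y=int(np.clip(p[1]-n//2,0,384-n));print(p,x,y)
    return cv2.resize(c["pixels"][y:y+n,x:x+n],(400,400),interpolation=cv2.INTER_CUBIC)
D=np.array([.41,.225,.1])
a=np.hstack([crop(V[0],D),crop(V[1],D)]);cv2.imwrite("pics/f.png",a)
cv2.imwrite("pics/g.png",np.hstack([crop(w0,carr(.0675)),crop(S,carr(.0675),100)]))
E
```

```text
1 [-0.8  1.7 -0.2]
2 [-1.1  0.1  0.8]
3 [-3.4  1.8  5.8]
0.0 [-0.78241575 -0.7978677   0.48016617]
19.725
[265 190] 165 90
[264 127] 164 27
[260 191] 160 91
[225 184] 175 134
```

View pics/f.png

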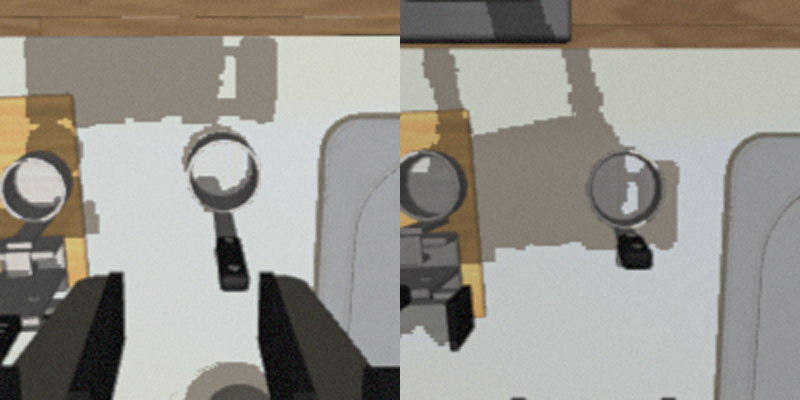

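View pics/g.png

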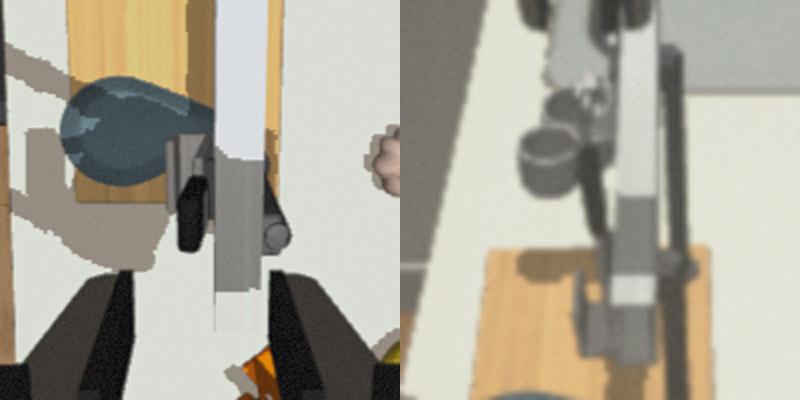

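```bash
python3 - <<'E'
from h import *
import pickle
np.set_printoptions(precision=4,suppress=True)
w0,S,V=pickle.load(open("w3.pkl","rb"))
f=lambda o,p,k=0:(o[0]+(p[0]-k)/2,o[1]+p[1]/2)
a,b=(165,90),(164,27)
print("grip back top edge",*tri((V[0],f(a,(235,289))),(V[1],f(b,(637,268),400))))
for c,o,p in((V[0],a,(224,172)),(V[1],b,(625-400,188))):print("cup rim",plane(c,f(o,p),.048))
print("cup tri",*tri((V[0],f(a,(224,172))),(V[1],f(b,(625,188),400))))
for i,c in enumerate(V):
    m=(c["pixels"].max(2)<60).astype(np.uint8)*255;m[:, :240]=0;m[:,300:]=0
    n,l,s,ce=cv2.connectedComponentsWithStats(m)
    for j in range(1,n):
        if 100<s[j,4]<3000 and s[j,0]>240 and s[j,0]+s[j,2]<300:
            pts=np.argwhere(l==j)[:,::-1];yb=pts[:,1].max();print(i,s[j],"bottom rows cols",[(int(y),int(pts[pts[:,1]==y][:,0].min()),int(pts[pts[:,1]==y][:,0].max())) for y in range(yb-12,yb+1,2)])
t=M-.0165*ex+.253*ey;print("fixed tab",t)
# fixed tab in V1 check: crop (460,285) top?
print(plane(V[1],f(b,(460,290),400),.245))
E
```

```text
grip back top edge [0.4386 0.2425 0.1798] 9.32035632129181e-05
cup rim [0.4017 0.2427 0.048 ]
cup rim [0.4042 0.2422 0.048 ]
cup tri [0.4048 0.2432 0.033 ] 0.00029221833556536067
0 [273 208  16  27 306] bottom rows cols [(222, 274, 286), (224, 275, 287), (226, 275, 287), (228, 275, 288), (230, 275, 288), (232, 276, 288), (234, 276, 287)]
1 [273 144  17  17 234] bottom rows cols [(148, 273, 286), (150, 273, 287), (152, 273, 288), (154, 273, 289), (156, 274, 289), (158, 275, 289), (160, 276, 288)]
fixed tab [0.448  0.1211 0.178 ]
[0.4374 0.1661 0.245 ]
```

The carrier hangs in the rail with its lip beside the rest. The push of 5.8 N at −3 mm confirms the head is captive. The dipper's grip is at about (0.433, 0.242) with its top at z 0.18, and the cup points to −x (yaw ≈ 0). Next I'll grasp it and carry it over the top to the lip.

```bash
cat >> h.py <<'E'
LIP=M+(-.0355+.0012)*ex+.0675*ey+np.array([0,0,-.026])
def dip(P,a=0,b=0,dz=0):
    "TCP that puts dipper_hook a behind, b along, dz above lip point P"
    return P+(-.0075+a)*ex+b*ey+np.array([0,0,.038+dz])
E
python3 - <<'E'
from h import *
import pickle
np.set_printoptions(precision=4,suppress=True)
q=np.array([.433,.242,0]);r=down(np.pi/2)
bot.set_gripper(.5,30);bot.goto(q+[0,0,.23],r);bot.line_to(q+[0,0,.130],max_speed=.12)
print(bot.current_contact_force());bot.set_gripper(0,30);bot.hold(.1);print(bot.current_opening()*92,bot.current_grip_force())
bot.line_to(q+[0,0,.40],max_speed=.25);print(bot.current_contact_force())
r2=down(np.pi/2+YAW);p=dip(LIP,-.06,0,.2);print(LIP,p)
bot.line_to([p[0],p[1],.40],r2,max_speed=.25)
V=[]
for P in(dip(LIP,-.07,0,.08),dip(LIP,-.03,0,.08)):
    bot.line_to(P,r2,max_speed=.2);bot.hold(.25);c=bot.read_camera("wrist");V.append(c);p=proj(c,LIP);print(p)
pickle.dump(V,open("w4.pkl","wb"));print(bot.current_clock())
o=[]
for c in V:
    p=proj(c,LIP).astype(int);x=int(np.clip(p[0]-65,0,382));y=int(np.clip(p[1]-65,0,254));print(x,y)
    o.append(cv2.resize(c["pixels"][y:y+130,x:x+130],(400,400),interpolation=cv2.INTER_CUBIC))
cv2.imwrite("pics/h.png",np.hstack(o))
E
```

```text
[-0.673   0.6553 -0.7625]
15.782320773778956 30.00009834766388
[ 0.2074 -0.9184 -1.9556]
[ 0.4376 -0.0649  0.152 ] [ 0.3702 -0.0676  0.39  ]
[260.717  268.3671]
[260.3418 230.7947]
26.6417
195 203
195 165
```

View pics/h.png

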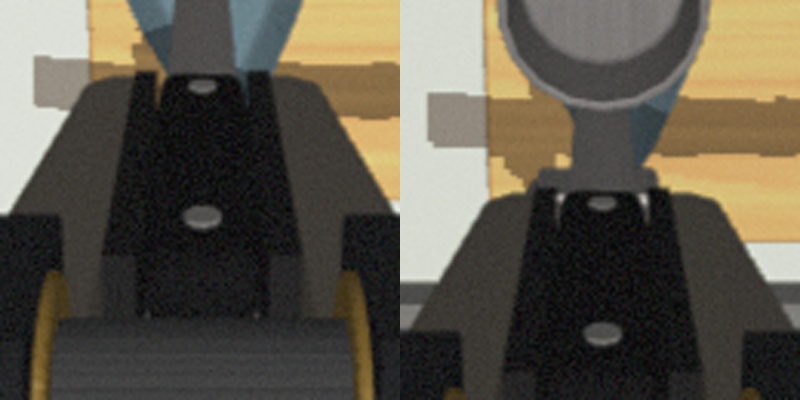

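```bash
python3 - <<'E'
from h import *
import pickle
np.set_printoptions(precision=1,suppress=True)
w0,S,_=pickle.load(open("w3.pkl","rb"));V=pickle.load(open("w4.pkl","rb"))
H=M+.0012*ex+.0675*ey-[0,0,.002]
def pt(x,y,z,th):  # carrier frame rel. head, th>0: front down
    return H+(x*np.cos(th)+(-z)*np.sin(th)*1)*ex*1+y*ey+np.array([0,0,z*np.cos(th)+x*np.sin(th)])
for th in(-.1,0,.1):
    print("lean",th)
    for n,(x,z) in dict(lipfront=(-.038,-.024),lipback=(-.033,-.024),lipbot=(-.038,-.058),tabfront_top=(-.0215,.068),tabback_top=(-.0115,.068)).items():
        w=.012 if 'tab' in n else .02
        print(n,*[proj(c,pt(x,y,z,th)) for c in(w0,V[1],S) for y in(-w,w)])
g=cv2.cvtColor(w0["pixels"],cv2.COLOR_BGR2GRAY)
for r in(164,172,180,188,194):print(r,g[r,236:272])
b=w0["pixels"].max(2)<45
print("tab mask",[(r,int(np.flatnonzero(b[r,240:270])[0]+240),int(np.flatnonzero(b[r,240:270])[-1]+240)) for r in range(172,220,4) if b[r,240:270].any()])
print(cv2.cvtColor(V[1]["pixels"],cv2.COLOR_BGR2GRAY)[212:232,244:250:2].T)
cv2.imwrite("pics/i.png",np.hstack([cv2.resize(w0["pixels"][150:225,225:300],(400,400),interpolation=cv2.INTER_CUBIC),cv2.resize(S["pixels"][180:240,200:260],(400,400),interpolation=cv2.INTER_CUBIC)]))
E
```

```text
lean -0.1
lipfront [240.  197.6] [239.4 160.3] [238.4 227.5] [282.3 227.5] [216.  209.7] [216.9 197.4]
lipback [244.7 197.5] [244.2 160.3] [238.5 232.4] [282.1 232.4] [218.4 209.8] [219.1 197.5]
lipbot [239. 190.] [238.4 155.8] [240.5 212.6] [280.2 212.6] [215.6 220.8] [216.5 208.5]
tabfront_top [264.7 217.4] [264.8 188.1] [242.4 310.3] [278.3 310.3] [225.6 174.7] [226.  167.5]
tabback_top [277.1 217. ] [277.5 187.8] [242.7 322.3] [278.  322.3] [230.5 175. ] [230.8 167.8]
lean 0
lipfront [242.3 196.6] [241.8 159.8] [238.7 228.3] [282.  228.2] [217.2 211. ] [218.  198.7]
lipback [246.9 196.6] [246.5 159.8] [238.8 233.3] [281.9 233.3] [219.5 210.9] [220.2 198.6]
lipbot [244.  189.2] [243.5 155.3] [240.8 216.6] [279.9 216.6] [218.3 222.1] [219.  209.7]
tabfront_top [256.1 216.6] [256.  187.6] [242.4 299.7] [278.2 299.7] [222.3 175.5] [222.7 168.3]
tabback_top [268.6 216.6] [268.7 187.6] [242.6 312.8] [278.1 312.8] [227.2 175.4] [227.5 168.2]
lean 0.1
lipfront [244.9 195.8] [244.4 159.2] [239.  229.5] [281.7 229.5] [218.5 212.2] [219.3 199.9]
lipback [249.4 195.9] [249.1 159.3] [239.1 23
[... 821 characters left out ...]
118 125 118  94  65  58  39  13  16  20
   8  19   8   9  14  17  13  25  56  71  54  64  73  98 136 135 137 132]
194 [145 141 148 143 146 143 132 107 113 123 119  96  44  12  23  29  30  28
  34  35  30  31  33  25   7  39  65  63  45  64  63  96 137 133 136 134]
tab mask [(180, 255, 262), (184, 253, 263), (188, 250, 261), (192, 249, 261), (196, 249, 261), (200, 249, 261), (204, 250, 261), (208, 250, 260), (212, 250, 259), (216, 254, 256)]
[[121 119 113 115 115 114 116  92  71  65  69  66  70  59  19  18  29  34
   18  20]
 [121 118 121 178 186 188 184 138  84  70  72  66  70  64  56  63 113 137
  100  67]
 [115 116 119 161 185 189 186 138  83  67  66  69  68  73  67  75 102  84
   45  25]]
```

View pics/i.png

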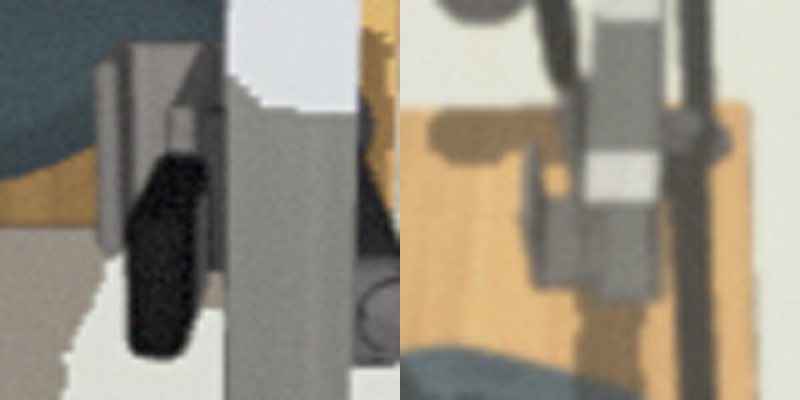

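The crops agree with the model: the lip lies about 0.6 mm behind nominal and leans about 0.085 rad, with its top near z 0.149. Now I'll check the cup's in-hand offset and ease the dipper down under force watch.

```bash
python3 - <<'E'
from h import *
import pickle
np.set_printoptions(precision=2,suppress=True)
V=pickle.load(open("w4.pkl","rb"));c=V[1]
T=dip(LIP,-.03,0,.08);R=[proj(c,T+(-.0285+o)*ex+[0,0,-.082]) for o in(.027,.028)]
print("cup rim back edge pred",R[0],"px/mm",(R[1]-R[0])[1],"obs 199.8")
e=(199.8-R[0][1])/(R[1]-R[0])[1]*1e-3;print("in-hand x error mm",e*1e3)
L=LIP+.0006*ex-[0,0,.003];a=-np.clip(e,-.002,.002)*.5;print(a)
r=down(np.pi/2+YAW)
bot.line_to(dip(L,a,0,.06),r,max_speed=.1);bot.line_to(dip(L,a,0,.02),max_speed=.08);bot.hold(.2)
f0=np.mean([bot.current_contact_force() for _ in range(3)],0);print(f0)
dz=.02
while dz>-.003:
    dz-=.002;bot.line_to(dip(L,a,0,dz),max_speed=.02);bot.hold(.05)
    f=np.array(bot.current_contact_force())-f0;print(round(dz,4),f)
    if np.linalg.norm(f)>4:break
print(bot.current_clock())
w=bot.read_camera("side");p=proj(w,L).astype(int);x,y=p[0]-40,p[1]-35;print(x,y)
t=bot.read_camera("wrist")
pickle.dump((w,t),open("w5.pkl","wb"))
cv2.imwrite("pics/j.png",np.hstack([cv2.resize(w["pixels"][y:y+80,x:x+80],(400,400),interpolation=cv2.INTER_CUBIC),cv2.resize(t["pixels"][184:384,160:360],(400,400),interpolation=cv2.INTER_CUBIC)]))
E
```

```text
cup rim back edge pred [260.29 200.84] px/mm 1.2140256599731174 obs 199.8
in-hand x error mm -0.8529332396113096
0.0004264666198056548
[-0.03 -0.1  -0.75]
0.018 [-0.53 -0.07 -0.25]
0.016 [ 0.02  0.24 -0.16]
0.014 [-0.16  0.67 -1.62]
0.012 [0.87 0.67 0.02]
0.01 [-0.05 -0.63 -0.14]
0.008 [ 0.    0.66 -0.45]
0.006 [ 0.27  0.42 -1.17]
0.004 [ 0.08 -0.46 -0.47]
0.002 [ 0.62  0.78 -0.79]
0.0 [1.05 0.53 1.78]
-0.002 [0.43 0.91 6.54]
31.325
179 170
```

Contact starts at dz ≈ 0, as it should if the hook is seated on the lip. I'll ease the grip off gently and retreat upward.

```bash
python3 - <<'E'
from h import *
import pickle
np.set_printoptions(precision=2,suppress=True)
p=np.array(bot.current_ee_pos())
bot.line_to(p+[0,0,.0015],max_speed=.02)
for n in(15,8,3):
    bot.set_gripper(0,n);bot.hold(.3);print(n,bot.current_contact_force(),bot.current_grip_force())
for o in(.175,.18,.19,.22,.3,.4):
    bot.set_gripper(o,3);bot.hold(.3);print(o,bot.current_grip_force(),bot.current_contact_force())
bot.hold(.5)
s1=bot.read_camera("side")
for k in range(1,5):
    bot.line_to(p+[0,0,.03*k],max_speed=.06);f=bot.current_contact_force();print(k,f)
bot.line_to(p+[-.06,-.0,.2],max_speed=.2);bot.hold(.3);w=bot.read_camera("wrist");s=bot.read_camera("side")
pickle.dump((s1,w,s),open("w6.pkl","wb"));print(bot.current_clock())
q=proj(s,LIP).astype(int);x,y=q[0]-50,q[1]-45
q2=proj(w,LIP).astype(int);x2=int(np.clip(q2[0]-100,0,312));y2=int(np.clip(q2[1]-110,0,184));print(x,y,x2,y2)
cv2.imwrite("pics/k.png",np.hstack([cv2.resize(s["pixels"][y:y+100,x:x+100],(400,400),interpolation=cv2.INTER_CUBIC),cv2.resize(w["pixels"][y2:y2+200,x2:x2+200],(400,400),interpolation=cv2.INTER_CUBIC)]))
E
```

```text
15 [-0.26 -0.06 -1.81] 14.999631643295288
8 [-0.1  -0.12 -1.21] 7.999697327613831
3 [-0.3   0.28 -1.69] 2.9999645054340363
0.175 0.27250046157860197 [-0.17  0.63  0.01]
0.18 0.31039864261401817 [-0.19  0.95  0.76]
0.19 0.28495040533016436 [-0.48 -0.34  0.62]
0.22 0.05403307561209658 [-0.82 -0.76  0.17]
0.3 0.0 [0.88 0.2  0.22]
0.4 0.0 [ 0.26  0.16 -0.9 ]
1 [0.24 0.31 0.32]
2 [ 0.23  1.07 -0.32]
3 [ 0.24 -0.23  0.5 ]
4 [ 1.09  0.16 -0.1 ]
40.8333
168 159 158 108
```

View pics/k.png

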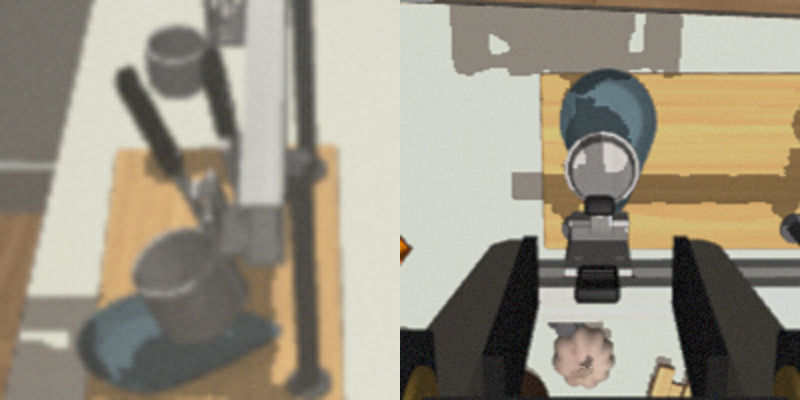

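```bash
python3 - <<'E'
from h import *
import pickle
s1,w,s=pickle.load(open("w6.pkl","rb"))
X,e=tri((w,(258,209)),(s,(199.3,177)));print(X,e,X-LIP)
for th in(.25,.35,.45):
    P=LIP-[0,0,.004]+(-.0075*np.cos(th)-.09*np.sin(th))*ex+[0,0,.09*np.cos(th)-.0075*np.sin(th)]
    print(th,P,proj(w,P),proj(s,P))
d=cv2.absdiff(s1["pixels"],s["pixels"]) 
a=bot.read_camera("side");q=proj(s,LIP).astype(int)
print("motion",cv2.absdiff(a["pixels"],s["pixels"])[159:259,168:268].max(), bot.current_clock())
E
```

```text
[ 0.40152053 -0.06594443  0.2307441 ] 0.0011154379295626056 [-0.03610763 -0.0010188   0.0787441 ]
0.25 [ 0.40811858 -0.06610664  0.23334659] [257.97276966 216.90711874] [201.85519971 176.32768422]
0.35 [ 0.39975238 -0.06644147  0.22997181] [257.97582973 208.13111146] [197.9810326  177.68097962]
0.45 [ 0.39176462 -0.06676115  0.225778  ] [257.98424645 199.55641106] [194.34842974 179.32731723]
motion 10 40.8833
```

The lean comes out at about 0.33 rad, the dipper isn't moving, and its height fits the hook resting on the lip. Handing in.

```bash
python3 -c "
from workcell import bot
print(bot.job_done(),bot.current_clock())"
```

```text
the job is handed in; nothing more can be done
the job is handed in; nothing more can be done
```

I've handed the job in, and no pass or fail verdict came back: the carrier is in the rail in line with the spoon rest, and the dipper hangs still on its lip at about 0.33 rad with its cup over the rest, about 41 s on the clock.

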